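# Transfer lacquered chisel handles to the fitting rack in reverse order

## Robot

A 6-joint arm with a two-finger parallel gripper is mounted at the origin on the work surface. World frame = base frame: x ahead of the robot, y to its left, z up, the work surface at z = 0. Lengths are in m, angles in degrees, forces in N, time in s.
With the tool pointing down it reaches from about 0.3 to 0.75 m from the base axis. Payload 8.5 kg.
Tool frame: the origin (TCP) lies between the finger pads; the fingertips stand 14 mm ahead of it and the grasp point (between the pads) lies 5 mm behind it; x points along the fingers, z is the direction in which the jaws open and shut, and the axes are right-handed (so a half turn about x gives the same grasp; the last joint's range is limited). The gripper opens to 85 mm and grips with 20 to 120 N. Pads are 22 mm wide; open, the fingers measure 114 mm over their backs; the gripper's body (76 mm by 85 mm) begins 54 mm behind the grasp point. The pads swing forward as they close: fully open they stand 13 mm farther back than shut.
Start: joints at [59.284, 21.807, 74.336, -0, 83.858, -12.336], TCP at [0.173, 0.522, 0.245] pointing down, gripper open.
Joint ranges: [-178.18, 178.18], [-50.72, 133.34], [12.68, 142.11], [-81.47, 261.47], [9.98, 163.14], [-165.26, 165.26]. Speed limits (degrees/s): [136.94, 136.94, 180, 180, 180, 180].

## Interface

Orientations are given as a 3x3 rotation matrix whose columns are the frame's x, y, z axes.
In Python, from rig import env gives the robot as it stands.
- The arm moves only by the shell command python3 -m jog 'ROWS' [FORCE]. ROWS is JSON, a list of rows, each a list of 5 numbers: the opening, from -1 (shut) to 1 (fully open), so that 0 is half open, then the shift along the tool's x, y, z in m, then the turn about the tool's x in rad. In form: [[claw, dx, dy, dz, yaw], ...]. A call has 1 to 20 rows; each row is the pose to reach, as a shift and turn from the pose commanded when the call began, along the tool's axes at that moment; what a row does not reach only later rows make up. A row lasts 1/10 s, in which the tool goes at most 50 mm and 8.59 degrees, less where a joint would pass 70% of its speed; a pose out of reach is approached as far as the arm can. A call with a gripper value outside its range is refused whole. The fingers move at their own pace and stop on an object; FORCE is the grip in N (left out, the last holds). Time passes only in rows, so rows that repeat a pose let the fingers close. It gives the time, the measured TCP pose, the force and the opening at its end, in the units of the state.
- env.observe(): the state, without advancing time (a new reading comes with each control period).
- env.get_image(name): name is "scene" or "top"; returns the picture (480x640x3 uint8, red, green, blue); there is no depth.
- env.camera_model(name): a dict with "fx", "fy", "cx", "cy" (pixels), "origin" and "orientation" of the camera in the world. Camera axes: x right, y up, looking along -z (the intrinsics and any distortion apply to the point x, -y, -z); pixel columns grow to the right and rows downward; lengths in m; the calibration is good to about 2 mm. A picture is of the moment at which its call begins. camera_model takes no time and is no camera call.
- env.close_job(): hands the job in, once; it reports no verdict.
The state is a dict: "time_s": time; "q": joint angles; "qvel": joint speeds; "joint_efforts": joint torques, N m; "position": TCP position; "tool_rot": TCP orientation; "ft_force": force on the tool from outside, world axes, zero at the start; "wrist_torque": the same for the moment, N m; "grip_width": finger opening in m.
Only numpy, scipy, OpenCV 4.12 (cv2) and the standard library are available. Lean on these libraries where they do the work, as an engineer would, in place of code of your own. Each camera call takes 0.05 s, during which the arm holds its last target.

## Task

Move the four lacquered chisel handles (red, yellow, green, blue) from the drying rack to the empty brown fitting rack, standing each upright with its brass ferrule up and its foot flat on the floor of its own recess, in the reverse order: the handle nearest the white-painted end of the drying rack goes to the recess farthest from the white-painted end of the fitting rack, the next one to the next recess, and so on, so that the last ends up next to the fitting rack's white end. Do not let any handle fall over on the way, and leave all four standing still.

Things in the scene. Friction and masses are not known exactly. Their poses are not given: they have to be found in the camera images.
- red_mid (a point): red lacquered chisel handle, loose, 84 mm tall, flat foot; straight red barrel 30 mm in diameter from 2 to 56 mm above the foot, then a taper to a 21 mm brass ferrule at the top. This point is its centre, 42 mm above the foot, on its axis; z points up to the ferrule while it stands. 40 to 85 g. Starts standing in a drip cup on the drying rack, centre 53 mm above the table
- yellow_mid (a point): yellow lacquered chisel handle, loose, 84 mm tall, flat foot; straight yellow barrel 30 mm in diameter from 2 to 56 mm above the foot, then a taper to a 21 mm brass ferrule at the top. This point is its centre, 42 mm above the foot, on its axis; z points up to the ferrule while it stands. 40 to 85 g. Starts standing in a drip cup on the drying rack, centre 53 mm above the table
- green_mid (a point): green lacquered chisel handle, loose, 84 mm tall, flat foot; straight green barrel 30 mm in diameter from 2 to 56 mm above the foot, then a taper to a 21 mm brass ferrule at the top. This point is its centre, 42 mm above the foot, on its axis; z points up to the ferrule while it stands. 40 to 85 g. Starts standing in a drip cup on the drying rack, centre 53 mm above the table
- blue_mid (a point): blue lacquered chisel handle, loose, 84 mm tall, flat foot; straight blue barrel 30 mm in diameter from 2 to 56 mm above the foot, then a taper to a 21 mm brass ferrule at the top. This point is its centre, 42 mm above the foot, on its axis; z points up to the ferrule while it stands. 40 to 85 g. Starts standing in a drip cup on the drying rack, centre 53 mm above the table
- cup_red: the shallow square aluminium drip cup in which the red handle stands at the start (all four cups look alike; which place of the row it has changes from start to start). Fixed to the drying rack. 52 mm square, inner 46 mm, floor 3 mm thick, rim 9 mm high; origin at the centre of its underside, 8 mm above the table
- cup_yellow: the shallow square aluminium drip cup in which the yellow handle stands at the start (all four cups look alike; which place of the row it has changes from start to start). Fixed to the drying rack. 52 mm square, inner 46 mm, floor 3 mm thick, rim 9 mm high; origin at the centre of its underside, 8 mm above the table
- cup_green: the shallow square aluminium drip cup in which the green handle stands at the start (all four cups look alike; which place of the row it has changes from start to start). Fixed to the drying rack. 52 mm square, inner 46 mm, floor 3 mm thick, rim 9 mm high; origin at the centre of its underside, 8 mm above the table
- cup_blue: the shallow square aluminium drip cup in which the blue handle stands at the start (all four cups look alike; which place of the row it has changes from start to start). Fixed to the drying rack. 52 mm square, inner 46 mm, floor 3 mm thick, rim 9 mm high; origin at the centre of its underside, 8 mm above the table
- drying_rack: drying rack: dark steel board 66 x 280 mm, 8 mm thick, fixed, carrying a row of four drip cups with the four coloured handles. Origin at the centre of its underside, on the table; its y axis runs along the row towards the white-painted end (the other end is dark); cup centres at y = -90, -30, 30, 90 mm. End blocks 24 mm high. May face any way, and stand left or right
- fitting_rack: brown wooden rack 66 x 280 mm, fixed, empty, four square cork-floored recesses 46 mm wide, 8 mm deep, floor 8 mm above the table; end blocks 24 mm high. Origin: centre of its underside, on the table; y axis along the row towards the white-painted end; recess centres at x = 0, y = -90, -30, 30, 90 mm. Seated handle: centre 50 mm above the table. Faces any way, opposite side to the drying rack

How it is judged (in metres and radians):
At the end, for the whole second after the job is handed in: Each handle stands upright (within 0.12 rad, ferrule up) and still in its own fitting-rack recess (centre within 13 mm of the recess's along both rack axes, height within 5 mm of seated); that recess, counted from the white end, matches its drip cup's place counted from the dark end (((y of cup_red in the frame of drying_rack between -0.102 and -0.078 m and y of red_mid in the frame of fitting_rack between 0.077 and 0.103 m) or (y of cup_red in the frame of drying_rack between -0.042 and -0.018 m and y of red_mid in the frame of fitting_rack between 0.017 and 0.043 m) or (y of cup_red in the frame of drying_rack between 0.018 and 0.042 m and y of red_mid in the frame of fitting_rack between -0.043 and -0.017 m) or (y of cup_red in the frame of drying_rack between 0.078 and 0.102 m and y of red_mid in the frame of fitting_rack between -0.103 and -0.077 m)) and x of red_mid in the frame of fitting_rack between -0.013 and 0.013 m and z of red_mid in the frame of fitting_rack between 0.045 and 0.055 m and angle between each of red_mid, yellow_mid, green_mid, blue_mid's own z axis and vertical below 0.12 rad and linear speed of each of handle_red, handle_yellow, handle_green, handle_blue below 0.02 m/s and angular speed of each of handle_red, handle_yellow, handle_green, handle_blue below 0.2 rad/s and ((y of cup_yellow in the frame of drying_rack between -0.102 and -0.078 m and y of yellow_mid in the frame of fitting_rack between 0.077 and 0.103 m) or (y of cup_yellow in the frame of drying_rack between -0.042 and -0.018 m and y of yellow_mid in the frame of fitting_rack between 0.017 and 0.043 m) or (y of cup_yellow in the frame of drying_rack between 0.018 and 0.042 m and y of yellow_mid in the frame of fitting_rack between -0.043 and -0.017 m) or (y of cup_yellow in the frame of drying_rack between 0.078 and 0.102 m and y of yellow_mid in the frame of fitting_rack between -0.103 and -0.077 m)) and x of yellow_mid in the frame of fitting_rack between -0.013 and 0.013 m and z of yellow_mid in the frame of fitting_rack between 0.045 and 0.055 m and ((y of cup_green in the frame of drying_rack between -0.102 and -0.078 m and y of green_mid in the frame of fitting_rack between 0.077 and 0.103 m) or (y of cup_green in the frame of drying_rack between -0.042 and -0.018 m and y of green_mid in the frame of fitting_rack between 0.017 and 0.043 m) or (y of cup_green in the frame of drying_rack between 0.018 and 0.042 m and y of green_mid in the frame of fitting_rack between -0.043 and -0.017 m) or (y of cup_green in the frame of drying_rack between 0.078 and 0.102 m and y of green_mid in the frame of fitting_rack between -0.103 and -0.077 m)) and x of green_mid in the frame of fitting_rack between -0.013 and 0.013 m and z of green_mid in the frame of fitting_rack between 0.045 and 0.055 m and ((y of cup_blue in the frame of drying_rack between -0.102 and -0.078 m and y of blue_mid in the frame of fitting_rack between 0.077 and 0.103 m) or (y of cup_blue in the frame of drying_rack between -0.042 and -0.018 m and y of blue_mid in the frame of fitting_rack between 0.017 and 0.043 m) or (y of cup_blue in the frame of drying_rack between 0.018 and 0.042 m and y of blue_mid in the frame of fitting_rack between -0.043 and -0.017 m) or (y of cup_blue in the frame of drying_rack between 0.078 and 0.102 m and y of blue_mid in the frame of fitting_rack between -0.103 and -0.077 m)) and x of blue_mid in the frame of fitting_rack between -0.013 and 0.013 m and z of blue_mid in the frame of fitting_rack between 0.045 and 0.055 m); the robot touches nothing.
It fails at once if a handle has fallen over (tilted more than about 50 degrees) (angle between any of red_mid, yellow_mid, green_mid, blue_mid's own z axis and vertical above 0.9 rad).
It also fails if it takes over 93 s, if anything falls off the work surface, if the arm or the gripper's body presses on something with over 40 N, if the wrist force passes 120 N, or if a joint passes its speed limit or range.

## Working session

There is one attempt and no reset: what is moved stays moved. The work goes in short steps, Python scripts to look and compute and a shell command to move; the robot and the scene stay as the last step left them, time stands still between calls to the robot, and variables do not carry over. Pictures are saved under pics/ and viewed, and the job is handed in when it is done.

```bash
ls; mkdir -p pics; python3 - <<'E'
from rig import env
import cv2
print(env.observe())
for n in("scene","top"):
    cv2.imwrite(f"pics/{n}0.png",env.get_image(n)[:,:,::-1]); print(env.camera_model(n))
E
```

```text
pics
{'time_s': 0.0, 'q': array([ 5.92820516e+01,  2.18422782e+01,  7.43858872e+01,  1.26922952e-03,
        8.38567820e+01, -1.23349514e+01]), 'qvel': array([-0.05120228, -0.08331122, -0.00852622,  0.08957936,  0.11874641,
       -0.02286292]), 'joint_efforts': array([ 2.16464246e-04, -4.48463881e+01, -2.31275207e+01, -1.48988752e-04,
        4.79770184e-03, -1.45469591e-05]), 'position': array([0.17329988, 0.5216984 , 0.24469301]), 'tool_rot': array([[-7.76271039e-04, -9.48968757e-01,  3.15369140e-01],
       [-1.26333934e-03,  3.15369914e-01,  9.48967977e-01],
       [-9.99998901e-01,  3.38238116e-04, -1.44368209e-03]]), 'ft_force': array([-0.43791795, -0.07748404,  0.01157854]), 'wrist_torque': array([ 0.01172671,  0.01739201, -0.04373389]), 'grip_width': 0.08525106613324539}
{'fx': 531.4526613154292, 'fy': 531.4526613154292, 'cx': 316.1504600391817, 'cy': 249.8194719992207, 'origin': array([ 0.88192698, -0.51020907,  0.61496924]), 'orientation': array([[ 0.80006136, -0.41627246,  0.43199429],
       [ 0.59979338,  0.54034564, -0.59014785],
       [ 0.01223607,  0.73126181,  0.68198713]])}
{'fx': 535.465689194724, 'fy': 535.465689194724, 'cx': 315.7607684934357, 'cy': 249.84120022958757, 'origin': array([ 0.37543149, -0.034327  ,  0.91180822]), 'orientation': array([[ 0.05896152,  0.97642566, -0.20764508],
       [-0.99825764,  0.05719583, -0.01450221],
       [-0.0022839 ,  0.20813836,  0.97809673]])}
```

View pics/top0.png

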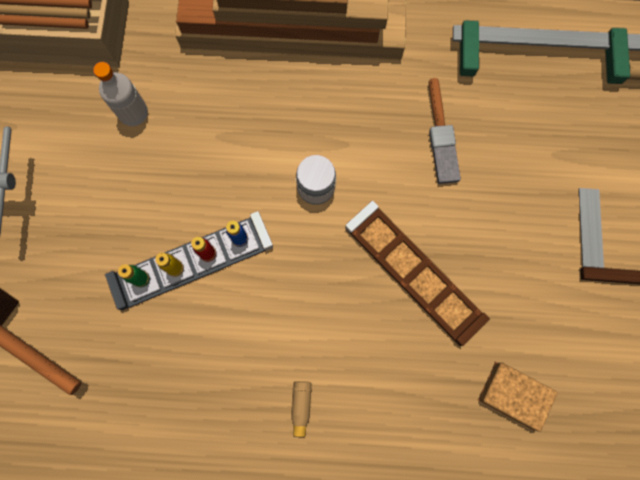

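View pics/scene0.png

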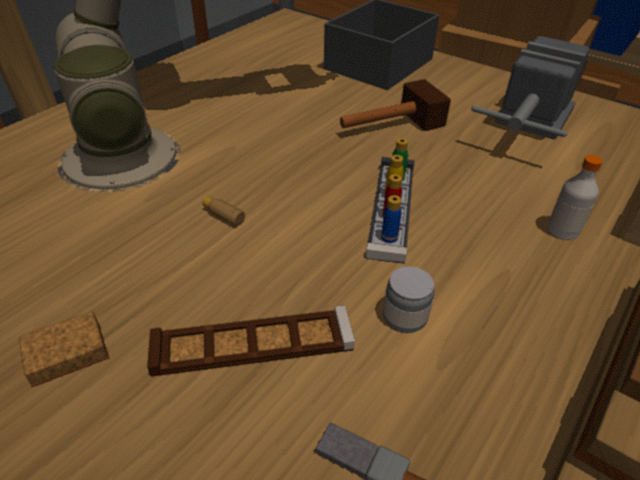

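```bash
cat > h.py <<'E'
import numpy as np,cv2
from rig import env
def ray(n,u,v):
    c=env.camera_model(n); R=np.array(c["orientation"])
    d=R@np.array([(u-c["cx"])/c["fx"],-(v-c["cy"])/c["fy"],-1.]); return np.array(c["origin"]),d
def onz(n,u,v,z):
    o,d=ray(n,u,v); return o+d*(z-o[2])/d[2]
def proj(n,p):
    c=env.camera_model(n); q=np.array(c["orientation"]).T@(np.array(p)-c["origin"])
    return c["cx"]-c["fx"]*q[0]/q[2], c["cy"]+c["fy"]*q[1]/q[2]
E
python3 - <<'E'
import cv2
t=cv2.imread("pics/top0.png"); s=cv2.imread("pics/scene0.png")
cv2.imwrite("pics/c1.png",cv2.resize(t[200:315,100:280],None,fx=4.4,fy=4.4,interpolation=2)[:600])
cv2.imwrite("pics/c2.png",cv2.resize(t[195:350,340:495],None,fx=3.8,fy=3.8,interpolation=2))
cv2.imwrite("pics/c3.png",cv2.resize(s[130:265,360:420],None,fx=4.4,fy=4.4,interpolation=2))
E
```

```text
(no output)
```

View pics/c1.png

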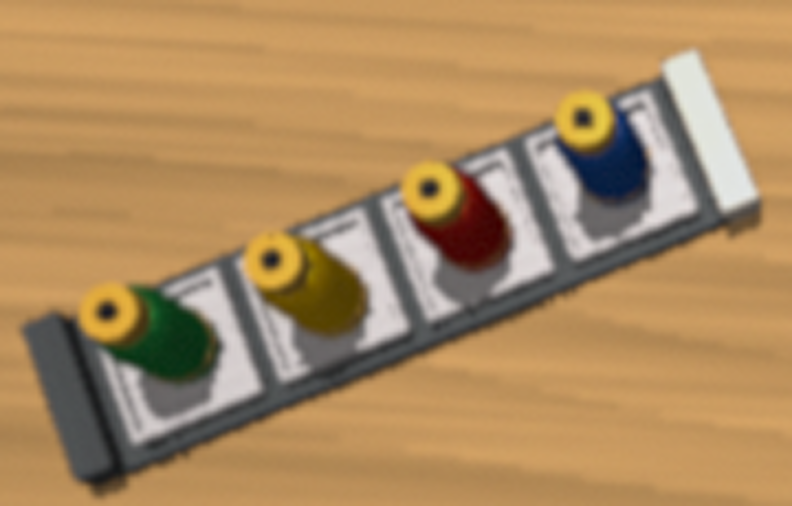

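View pics/c2.png

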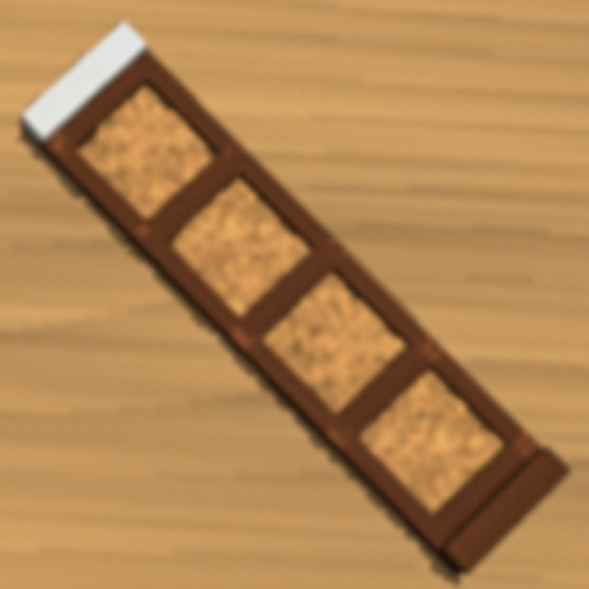

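View pics/c3.png

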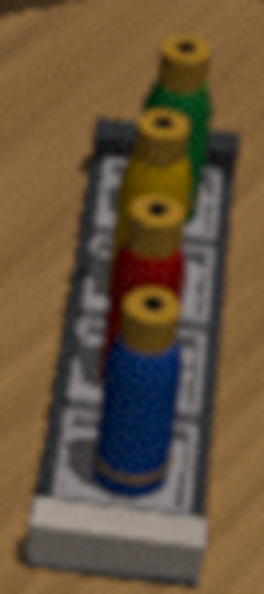

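```bash
python3 - <<'E'
from h import *
T={'green':(107,311),'yellow':(272,260),'red':(429,188),'blue':(583,117)}
S={'green':(186,47),'yellow':(164,121),'red':(157,208),'blue':(155,302)}
P={}
for k in T:
    a=np.array(T[k])/4.4+(100,200)-.4; b=np.array(S[k])/4.4+(360,130)-.4
    o1,d1=ray("top",*a);o2,d2=ray("scene",*b)
    st=np.linalg.lstsq(np.c_[d1,-d2],o2-o1,rcond=None)[0]
    p1=o1+d1*st[0];p2=o2+d2*st[1]
    P[k]=onz("top",*a,.095)
    print(k,"tri",((p1+p2)/2).round(4),"gap",np.linalg.norm(p1-p2).round(4),"z95",P[k].round(4),onz("scene",*b,.095).round(4))
# cork centres
for n,roi in(("top",(340,195,495,350)),("scene",(145,300,360,380))):
    im=env.get_image(n); x0,y0,x1,y1=roi; c=im[y0:y1,x0:x1]
    h=cv2.cvtColor(c,cv2.COLOR_RGB2HSV)
    # closed brown outline -> interior blobs
    m=((h[...,2]>110)).astype(np.uint8)
    nn,l,st,ce=cv2.connectedComponentsWithStats(m,connectivity=4)
    C=[]
    for i in range(1,nn):
        if 300<st[i,4]<2500: print(n,st[i],(ce[i]+[x0,y0]).round(1),onz(n,*(ce[i]+[x0,y0]),.010).round(4))
E
```

```text
green tri [0.4998 0.2729 0.0952] gap 0.0016 z95 [0.4992 0.2724 0.095 ] [0.5   0.274 0.095]
yellow tri [0.5215 0.2171 0.096 ] gap 0.0023 z95 [0.5208 0.2166 0.095 ] [0.5214 0.2196 0.095 ]
red tri [0.5503 0.1641 0.0958] gap 0.0011 z95 [0.55   0.1639 0.095 ] [0.5501 0.1657 0.095 ]
blue tri [0.5797 0.1121 0.0959] gap 0.002 z95 [0.5791 0.1116 0.095 ] [0.5798 0.1141 0.095 ]
top [ 20  23  36  35 701] [378. 235.] [ 0.5995 -0.1269  0.01  ]
top [ 45  47  37  37 735] [402.5 259.9] [ 0.5581 -0.1704  0.01  ]
top [ 69  72  38  37 759] [427.3 285. ] [ 0.5171 -0.2135  0.01  ]
top [ 94  98  38  37 784] [452.7 311. ] [ 0.4755 -0.2568  0.01  ]
scene [153  19  35  26 673] [314.4 332. ] [ 0.6001 -0.1262  0.01  ]
scene [111  25  35  25 701] [272.6 336.9] [ 0.5584 -0.1692  0.01  ]
scene [ 70  29  33  27 713] [230.4 342.5] [ 0.5177 -0.2127  0.01  ]
scene [ 25  35  34  27 731] [186.7 347.6] [ 0.4756 -0.2558  0.01  ]
```

```bash
cat >> h.py <<'E'
def delta(x,y,z,ang):
    s=env.observe(); R=np.array(s["tool_rot"]); p=np.array(s["position"])
    a=np.degrees(np.arctan2(R[1,2],R[0,2])); dy=(a-ang+90)%180-90
    print("t",round(s["time_s"],2),"pos",p.round(4),"jaw",a.round(1),"tilt",np.degrees(np.arccos(-R[2,0])).round(2),"w",round(s["grip_width"],4),"F",s["ft_force"].round(1),"q",s["q"].round(0))
    print("shift",(R.T@(np.array([x,y,z])-p)).round(4),"yaw",np.radians(dy).round(4))
E
python3 -c "
from h import *
delta(.5796,.1125,.165,26.4)"
```

```text
t 0.2 pos [0.1733 0.5218 0.245 ] jaw 71.6 tilt 0.05 w 0.0854 F [-0.5 -0.7  0.3] q [ 59.  22.  74.  -0.  84. -12.]
shift [ 0.0801 -0.5146 -0.2602] yaw 0.7892
```

```bash
python3 -m jog '[[0.8,0.005,-0.026,-0.013,0.08],[0.8,0.01,-0.062,-0.031,0.16],[0.8,0.015,-0.103,-0.052,0.24],[0.8,0.02,-0.144,-0.073,0.32],[0.8,0.025,-0.185,-0.094,0.4],[0.8,0.03,-0.226,-0.114,0.48],[0.8,0.035,-0.267,-0.135,0.56],[0.8,0.04,-0.308,-0.156,0.64],[0.8,0.045,-0.35,-0.177,0.7],[0.8,0.05,-0.391,-0.198,0.75],[0.8,0.055,-0.432,-0.218,0.789],[0.8,0.06,-0.465,-0.235,0.789],[0.8,0.065,-0.49,-0.248,0.789],[0.8,0.07,-0.506,-0.256,0.789],[0.8,0.075,-0.5146,-0.2602,0.789],[0.7,0.08,-0.5146,-0.2602,0.789],[0.7,0.08,-0.5146,-0.2602,0.789],[0.7,0.08,-0.5146,-0.2602,0.789]]' 40
python3 -c "
from h import *
delta(.5796,.1125,.045,26.4)"
```

```text
time_s: 2.0
position: [0.579, 0.1138, 0.1655]
tool_rot: [[-0.0, -0.446, 0.895], [0.0, 0.895, 0.446], [-1.0, 0.0, -0.0]]
ft_force: [0.3, -0.6, 0.3]
grip_width: 0.0725
t 2.0 pos [0.579  0.1138 0.1655] jaw 26.5 tilt 0.02 w 0.0725 F [ 0.3 -0.6  0.3] q [ -0.  30.  75.   0.  75. -27.]
shift [ 0.1205 -0.0014 -0.    ] yaw 0.0016
```

```bash
python3 -m jog '[[0.7,0.015,-0.001,0,0],[0.7,0.035,-0.001,0,0],[0.7,0.05,-0.001,0,0],[0.7,0.055,-0.001,0,0],[0.7,0.055,-0.001,0,0]]'
python3 - <<'E'
from h import *
a=cv2.resize(env.get_image("top")[180:330,130:310],None,fx=3,fy=3); b=cv2.resize(env.get_image("scene")[100:280,330:480],None,fx=2.5,fy=2.5)
cv2.imwrite("pics/d1.png",np.hstack([cv2.copyMakeBorder(a[:450,:420],0,0,0,0,0),b[:450]])[:,:,::-1])
delta(.5796,.1125,.045,26.4)
E
```

```text
time_s: 2.5
position: [0.5798, 0.1124, 0.1103]
tool_rot: [[-0.001, -0.446, 0.895], [0.0, 0.895, 0.446], [-1.0, 0.0, -0.0]]
ft_force: [-0.1, 0.1, 0.9]
grip_width: 0.0727
t 2.6 pos [0.5804 0.1121 0.1113] jaw 26.4 tilt 0.09 w 0.0726 F [0.3 0.8 0.3] q [ -1.  33.  79.   0.  68. -27.]
shift [ 0.0663  0.0007 -0.0007] yaw 0.0006
```

View pics/d1.png

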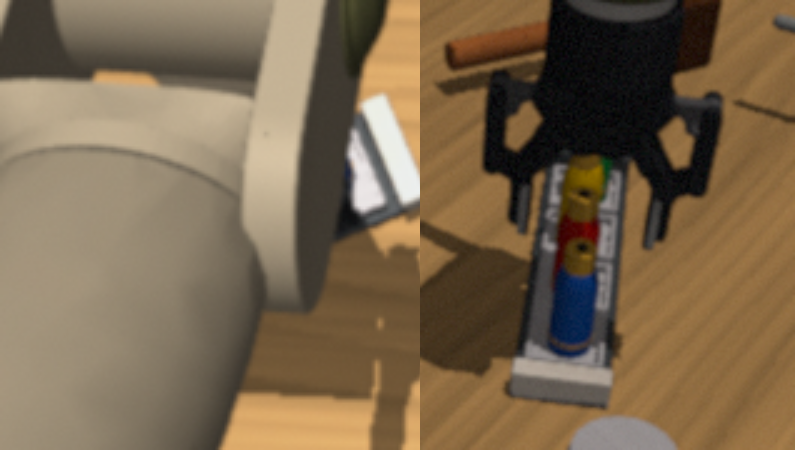

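The wrist hides the row in the top view. In the scene crop the fingertips (520,230) and (652,245) straddle the blue ferrule at (578,245), so they are aligned. I'll descend and grip.

```bash
python3 -m jog '[[0.7,0.015,0,0,0],[0.7,0.035,0,0,0],[0.7,0.055,0,0,0],[0.7,0.066,0,0,0],[0.7,0.066,0,0,0],[-0.3,0.066,0,0,0],[-0.6,0.066,0,0,0],[-1,0.066,0,0,0],[-1,0.066,0,0,0],[-1,0.066,0,0,0],[-1,0.066,0,0,0],[-1,0.066,0,0,0]]' 40
python3 -c "
from h import *
delta(.5796,.1125,.18,26.4)"
```

```text
time_s: 3.8
position: [0.5805, 0.1118, 0.0454]
tool_rot: [[0.002, -0.445, 0.896], [-0.0, 0.896, 0.445], [-1.0, -0.001, 0.001]]
ft_force: [-1.4, -0.2, 6.7]
grip_width: 0.029
t 3.8 pos [0.5805 0.1118 0.0454] jaw 26.4 tilt 0.09 w 0.029 F [-1.4 -0.2  6.7] q [ -1.  38.  83.  -0.  60. -27.]
shift [-0.1347  0.0009 -0.0004] yaw 0.0003
```

```bash
python3 -m jog '[[-1,-0.01,0,0,0],[-1,-0.03,0,0,0],[-1,-0.055,0,0,0],[-1,-0.08,0,0,0],[-1,-0.105,0,0,0],[-1,-0.12,0,0,0],[-1,-0.125,0,0,0],[-1,-0.125,0,0,0]]'
python3 -c "
from h import *
delta(.4756,-.2563,.17,-43.75)"
```

```text
time_s: 4.6
position: [0.5802, 0.1119, 0.1699]
tool_rot: [[0.001, -0.445, 0.896], [-0.0, 0.896, 0.445], [-1.0, -0.0, 0.001]]
ft_force: [-0.2, -0.6, -0.0]
grip_width: 0.0289
t 4.6 pos [0.5802 0.1119 0.1699] jaw 26.4 tilt 0.06 w 0.0289 F [-0.2 -0.6 -0. ] q [ -1.  29.  75.  -0.  76. -27.]
shift [-2.000e-04 -2.832e-01 -2.575e-01] yaw 1.2246
```

```bash
python3 -m jog '[[-1,0,-0.006,-0.005,0.025],[-1,0,-0.017,-0.015,0.073],[-1,0,-0.034,-0.031,0.147],[-1,0,-0.051,-0.046,0.22],[-1,0,-0.071,-0.064,0.306],[-1,0,-0.091,-0.082,0.392],[-1,0,-0.11,-0.1,0.478],[-1,0,-0.13,-0.118,0.563],[-1,0,-0.153,-0.139,0.661],[-1,0,-0.173,-0.157,0.747],[-1,0,-0.193,-0.175,0.833],[-1,0,-0.212,-0.193,0.918],[-1,0,-0.232,-0.211,1.004],[-1,0,-0.249,-0.227,1.078],[-1,0,-0.266,-0.242,1.151],[-1,0,-0.278,-0.252,1.2],[-1,0,-0.2832,-0.2575,1.2246],[-1,0,-0.2832,-0.2575,1.2246],[-1,0,-0.2832,-0.2575,1.2246]]'
python3 - <<'E'
from h import *
b=env.get_image("scene")
cv2.imwrite("pics/d2.png",b[:,:,::-1])
delta(.4756,-.2563,.043,-43.75)
E
```

```text
time_s: 6.5
position: [0.4755, -0.2558, 0.1692]
tool_rot: [[-0.0, 0.691, 0.723], [0.0, 0.723, -0.691], [-1.0, 0.0, -0.001]]
ft_force: [0.6, 0.2, -0.7]
grip_width: 0.0292
t 6.55 pos [ 0.4756 -0.2556  0.1693] jaw -43.7 tilt 0.02 w 0.0291 F [-0.5  0.3 -1.1] q [-41.  25.  83.   0.  72.   3.]
shift [ 0.1263 -0.0005  0.0005] yaw 0.0013
```

View pics/d2.png

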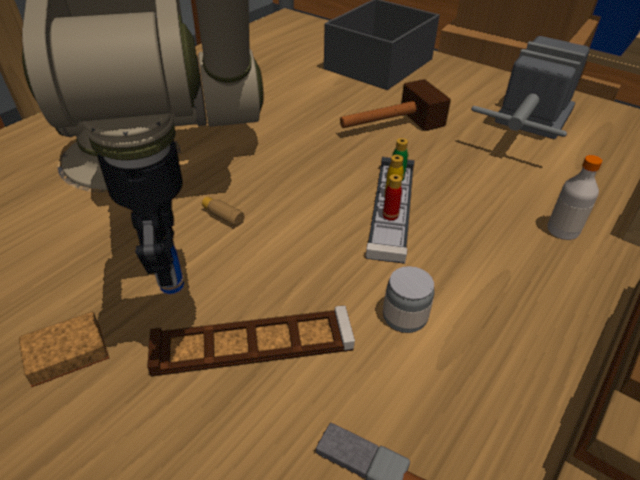

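The handle hangs upright, with its foot at about (172,289). The other three still stand. I'll lower to just above the recess and check.

```bash
python3 -m jog '[[-1,0.015,0,0,0],[-1,0.04,0,0,0],[-1,0.065,0,0,0],[-1,0.09,0,0,0],[-1,0.105,0,0,0],[-1,0.11,0,0,0],[-1,0.11,0,0,0]]'
python3 - <<'E'
from h import *
b=env.get_image("scene")
cv2.imwrite("pics/d3.png",cv2.resize(b[230:390,110:370],None,fx=3,fy=3)[:,:,::-1])
delta(.4756,-.2563,.043,-43.75); print(proj("scene",(.4756,-.2563,.024)))
E
```

```text
time_s: 7.25
position: [0.4757, -0.2558, 0.0591]
tool_rot: [[-0.001, 0.691, 0.723], [0.001, 0.723, -0.691], [-1.0, 0.0, -0.001]]
ft_force: [-0.1, 0.3, -0.7]
grip_width: 0.0293
t 7.3 pos [ 0.4759 -0.2561  0.0598] jaw -43.7 tilt 0.03 w 0.029 F [0.  0.7 0. ] q [-41.  33.  91.   0.  57.   3.]
shift [ 0.0168 -0.0004 -0.0001] yaw 0.0008
(np.float64(184.80297224976738), np.float64(341.6128330821334))
```

View pics/d3.png

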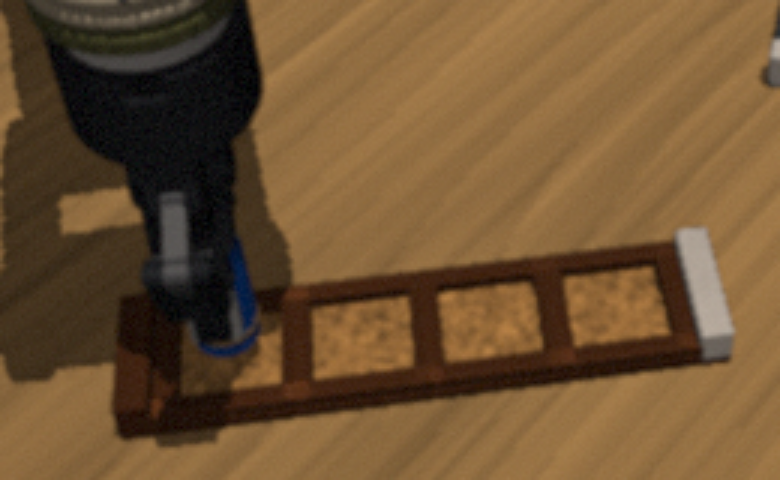

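The foot is at about (186,343) against a predicted (185,342), so it is aligned. I'll lower, release and retract.

```bash
python3 -m jog '[[-1,0.006,0,0,0],[-1,0.012,0,0,0],[-1,0.0165,0,0,0],[-1,0.0165,0,0,0],[-1,0.0165,0,0,0],[-0.2,0.0165,0,0,0],[0,0.0165,0,0,0],[0.7,0.0165,0,0,0],[0.7,0.0165,0,0,0],[0.7,0.0165,0,0,0],[0.7,0.0,0,0,0],[0.7,-0.03,0,0,0],[0.7,-0.07,0,0,0],[0.7,-0.1,0,0,0],[0.7,-0.11,0,0,0],[0.7,-0.11,0,0,0]]'
python3 - <<'E'
from h import *
b=env.get_image("scene")
cv2.imwrite("pics/d4.png",cv2.resize(b[230:390,110:370],None,fx=3,fy=3)[:,:,::-1])
delta(.5502,.1645,.17,26.4); print(proj("scene",(.4756,-.2563,.092)),proj("scene",(.4756,-.2563,.008)))
E
```

```text
time_s: 8.9
position: [0.4758, -0.2565, 0.1702]
tool_rot: [[0.002, 0.691, 0.722], [-0.002, 0.722, -0.691], [-1.0, 0.0, 0.002]]
ft_force: [-0.3, 0.2, -0.5]
grip_width: 0.0723
t 8.95 pos [ 0.4753 -0.2562  0.1688] jaw -43.8 tilt 0.02 w 0.0724 F [ 0.5  0.8 -0.3] q [-41.  25.  83.   0.  72.   3.]
shift [-0.0011  0.3556 -0.2368] yaw -1.2244
(np.float64(176.52029612239704), np.float64(309.10710689661613)) (np.float64(186.60082755709323), np.float64(348.66859518636363))
```

View pics/d4.png

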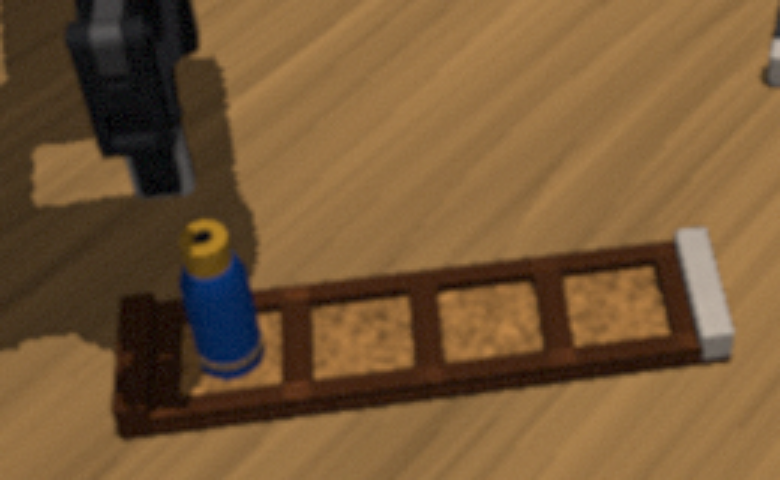

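Blue stands in the far recess, with its ferrule bore at (178,309) against a predicted (177,309). Red is next.

```bash
python3 -m jog '[[0.7,0,0.011,-0.007,-0.037],[0.7,0,0.028,-0.019,-0.098],[0.7,0,0.05,-0.033,-0.171],[0.7,0,0.075,-0.05,-0.257],[0.7,0,0.1,-0.066,-0.343],[0.7,0,0.124,-0.083,-0.429],[0.7,0,0.153,-0.102,-0.526],[0.7,0,0.178,-0.118,-0.612],[0.7,0,0.203,-0.135,-0.698],[0.7,0,0.231,-0.154,-0.796],[0.7,0,0.256,-0.17,-0.882],[0.7,0,0.281,-0.187,-0.967],[0.7,0,0.306,-0.204,-1.053],[0.7,0,0.327,-0.218,-1.126],[0.7,0,0.345,-0.23,-1.188],[0.7,0,0.3556,-0.2368,-1.2244],[0.7,0,0.3556,-0.2368,-1.2244],[0.7,0,0.3556,-0.2368,-1.2244]]'
python3 - <<'E'
from h import *
b=env.get_image("scene")
cv2.imwrite("pics/d5.png",cv2.resize(b[100:270,330:480],None,fx=3,fy=3)[:,:,::-1])
delta(.5502,.1645,.045,26.4)
E
```

```text
time_s: 10.75
position: [0.55, 0.164, 0.1687]
tool_rot: [[-0.001, -0.444, 0.896], [-0.0, 0.896, 0.444], [-1.0, 0.0, -0.001]]
ft_force: [0.6, -0.0, -0.7]
grip_width: 0.0724
t 10.8 pos [0.5501 0.1636 0.1689] jaw 26.3 tilt 0.06 w 0.0726 F [-0.3 -0.7 -0.4] q [  5.  28.  78.  -0.  75. -22.]
shift [0.1239 0.0007 0.0006] yaw -0.0012
```

View pics/d5.png

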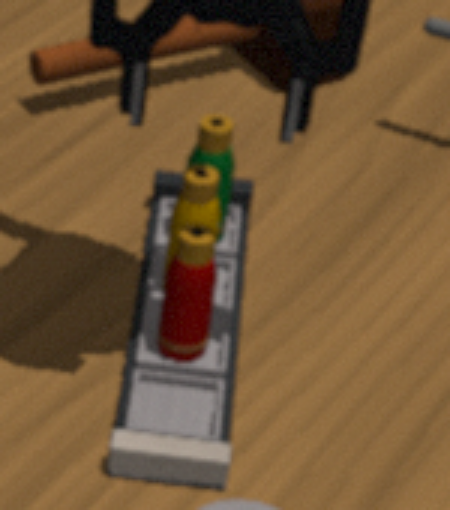

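The three remaining handles are upright, with the jaws above and astride the red ferrule. I'll descend, grip and lift.

```bash
python3 -m jog '[[0.7,0.015,0,0,0],[0.7,0.04,0,0,0],[0.7,0.065,0,0,0],[0.7,0.085,0,0,0],[0.7,0.105,0,0,0],[0.7,0.12,0,0,0],[0.7,0.1235,0,0,0],[0.7,0.1235,0,0,0],[-0.3,0.1235,0,0,0],[-0.6,0.1235,0,0,0],[-1,0.1235,0,0,0],[-1,0.1235,0,0,0],[-1,0.1235,0,0,0],[-1,0.1235,0,0,0],[-1,0.1235,0,0,0]]' 40
python3 -m jog '[[-1,-0.01,0,0,0],[-1,-0.03,0,0,0],[-1,-0.055,0,0,0],[-1,-0.08,0,0,0],[-1,-0.105,0,0,0],[-1,-0.12,0,0,0],[-1,-0.125,0,0,0],[-1,-0.125,0,0,0]]'
python3 -c "
from h import *
delta(.5174,-.213,.17,-43.75)"
```

```text
time_s: 12.3
position: [0.5506, 0.1642, 0.0466]
tool_rot: [[0.001, -0.445, 0.896], [-0.0, 0.896, 0.445], [-1.0, -0.001, 0.001]]
ft_force: [-0.7, -0.5, 6.0]
grip_width: 0.0291
time_s: 13.1
position: [0.5504, 0.1643, 0.1713]
tool_rot: [[0.001, -0.445, 0.896], [0.0, 0.896, 0.445], [-1.0, -0.0, 0.001]]
ft_force: [0.3, -0.5, -1.8]
grip_width: 0.0289
t 13.1 pos [0.5504 0.1643 0.1713] jaw 26.4 tilt 0.06 w 0.0289 F [ 0.3 -0.5 -1.8] q [  5.  28.  77.   0.  75. -22.]
shift [ 0.0013 -0.3233 -0.1973] yaw 1.2244
```

```bash
python3 -m jog '[[-1,0,-0.007,-0.004,0.025],[-1,0,-0.019,-0.012,0.073],[-1,0,-0.039,-0.024,0.147],[-1,0,-0.058,-0.036,0.22],[-1,0,-0.081,-0.049,0.306],[-1,0,-0.103,-0.063,0.392],[-1,0,-0.126,-0.077,0.478],[-1,0,-0.149,-0.091,0.563],[-1,0,-0.175,-0.107,0.661],[-1,0,-0.197,-0.12,0.747],[-1,0,-0.22,-0.134,0.833],[-1,0,-0.242,-0.148,0.918],[-1,0,-0.265,-0.162,1.004],[-1,0,-0.285,-0.174,1.078],[-1,0,-0.304,-0.185,1.151],[-1,0,-0.317,-0.193,1.2],[-1,0,-0.3233,-0.1973,1.2244],[-1,0,-0.3233,-0.1973,1.2244],[-1,0,-0.3233,-0.1973,1.2244]]'
python3 -m jog '[[-1,0.015,0,0,0],[-1,0.04,0,0,0],[-1,0.065,0,0,0],[-1,0.09,0,0,0],[-1,0.105,0,0,0],[-1,0.11,0,0,0],[-1,0.11,0,0,0]]'
python3 - <<'E'
from h import *
b=env.get_image("scene")
cv2.imwrite("pics/d6.png",cv2.resize(b[230:390,110:370],None,fx=3,fy=3)[:,:,::-1])
delta(.5174,-.213,.044,-43.75); print((np.array(proj("scene",(.5174,-.213,.024)))-(110,230))*3)
E
```

```text
time_s: 15.0
position: [0.5173, -0.2125, 0.1707]
tool_rot: [[-0.0, 0.691, 0.723], [0.0, 0.723, -0.691], [-1.0, 0.0, -0.001]]
ft_force: [0.1, -1.0, -0.6]
grip_width: 0.0292
time_s: 15.7
position: [0.5175, -0.2124, 0.0607]
tool_rot: [[-0.001, 0.691, 0.723], [0.001, 0.723, -0.691], [-1.0, -0.0, -0.001]]
ft_force: [0.7, -0.2, -0.7]
grip_width: 0.0291
t 15.75 pos [ 0.5178 -0.2127  0.0613] jaw -43.7 tilt 0.03 w 0.029 F [ 0.  -0.9  0.1] q [-34.  34.  87.   0.  59.   9.]
shift [ 0.0173 -0.0005 -0.    ] yaw 0.001
[357.14402585 319.04124112]
```

View pics/d6.png

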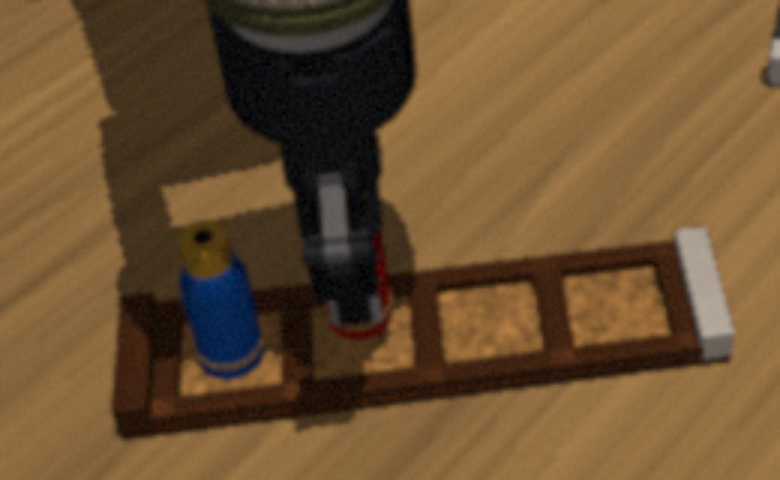

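The red foot is at about (357,323) against a predicted (357,319), and it is inside the recess. I'll lower and release.

```bash
python3 -m jog '[[-1,0.006,0,0,0],[-1,0.012,0,0,0],[-1,0.017,0,0,0],[-1,0.017,0,0,0],[-1,0.017,0,0,0],[-0.2,0.017,0,0,0],[0,0.017,0,0,0],[0.7,0.017,0,0,0],[0.7,0.017,0,0,0],[0.7,0.017,0,0,0],[0.7,0.0,0,0,0],[0.7,-0.03,0,0,0],[0.7,-0.07,0,0,0],[0.7,-0.1,0,0,0],[0.7,-0.11,0,0,0],[0.7,-0.11,0,0,0]]'
python3 - <<'E'
from h import *
b=env.get_image("scene")
cv2.imwrite("pics/d7.png",cv2.resize(b[230:390,110:370],None,fx=3,fy=3)[:,:,::-1])
delta(.5213,.2178,.17,26.4); print((np.array(proj("scene",(.5174,-.213,.092)))-(110,230))*3)
E
```

```text
time_s: 17.35
position: [0.5177, -0.2132, 0.1718]
tool_rot: [[0.002, 0.691, 0.722], [-0.001, 0.722, -0.691], [-1.0, 0.0, 0.002]]
ft_force: [0.5, 0.9, -0.6]
grip_width: 0.0726
t 17.4 pos [ 0.5172 -0.2129  0.1703] jaw -43.8 tilt 0.02 w 0.0726 F [-0.1  0.8  0. ] q [-34.  26.  80.  -0.  74.   9.]
shift [ 0.0004  0.3139 -0.2949] yaw -1.2244
[341.49338825 221.52173191]
```

View pics/d7.png

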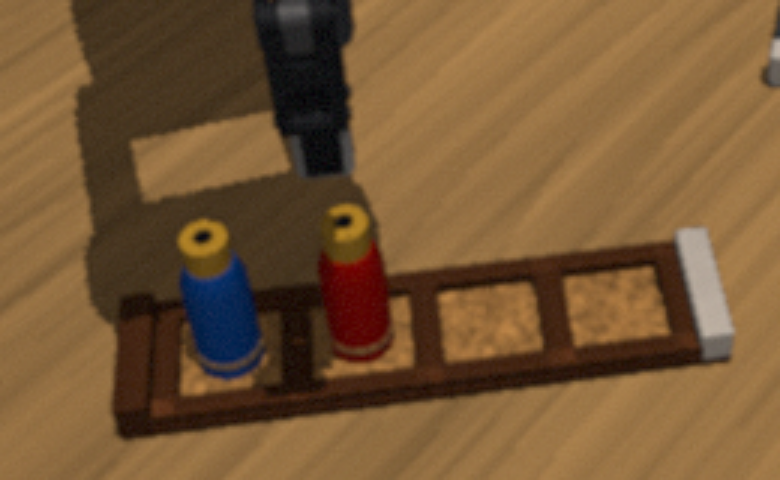

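Red is seated, with its bore at (344,222) against a predicted (341,222). Yellow is next.

```bash
python3 -m jog '[[0.7,0,0.009,-0.009,-0.037],[0.7,0,0.025,-0.024,-0.098],[0.7,0,0.044,-0.041,-0.171],[0.7,0,0.066,-0.062,-0.257],[0.7,0,0.088,-0.083,-0.343],[0.7,0,0.11,-0.103,-0.429],[0.7,0,0.135,-0.127,-0.526],[0.7,0,0.157,-0.147,-0.612],[0.7,0,0.179,-0.168,-0.698],[0.7,0,0.204,-0.192,-0.796],[0.7,0,0.226,-0.212,-0.882],[0.7,0,0.248,-0.233,-0.967],[0.7,0,0.27,-0.254,-1.053],[0.7,0,0.289,-0.271,-1.126],[0.7,0,0.304,-0.286,-1.188],[0.7,0,0.3139,-0.2949,-1.2244],[0.7,0,0.3139,-0.2949,-1.2244],[0.7,0,0.3139,-0.2949,-1.2244]]'
python3 - <<'E'
from h import *
b=env.get_image("scene")
cv2.imwrite("pics/d8.png",cv2.resize(b[100:270,330:480],None,fx=3,fy=3)[:,:,::-1])
delta(.5213,.2178,.045,26.4)
E
```

```text
time_s: 19.2
position: [0.5212, 0.2173, 0.1702]
tool_rot: [[-0.001, -0.444, 0.896], [-0.001, 0.896, 0.444], [-1.0, 0.0, -0.001]]
ft_force: [0.7, -0.3, 0.2]
grip_width: 0.0722
t 19.25 pos [0.5213 0.217  0.1704] jaw 26.3 tilt 0.05 w 0.0725 F [ 0.2 -0.3  0.1] q [ 11.  27.  79.  -0.  74. -16.]
shift [0.1254 0.0007 0.0005] yaw -0.0011
```

View pics/d8.png

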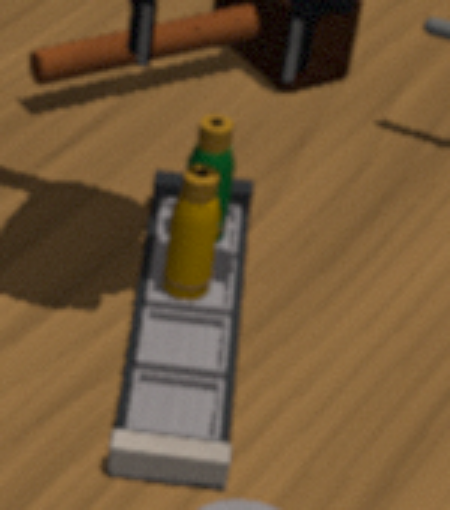

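Yellow and green are upright and unmoved, with the jaws astride yellow. I'll descend, grip and lift.

```bash
python3 -m jog '[[0.7,0.015,0,0,0],[0.7,0.04,0,0,0],[0.7,0.065,0,0,0],[0.7,0.085,0,0,0],[0.7,0.105,0,0,0],[0.7,0.12,0,0,0],[0.7,0.125,0,0,0],[0.7,0.125,0,0,0],[-0.3,0.125,0,0,0],[-0.6,0.125,0,0,0],[-1,0.125,0,0,0],[-1,0.125,0,0,0],[-1,0.125,0,0,0],[-1,0.125,0,0,0],[-1,0.125,0,0,0]]' 40
python3 -m jog '[[-1,-0.01,0,0,0],[-1,-0.03,0,0,0],[-1,-0.055,0,0,0],[-1,-0.08,0,0,0],[-1,-0.105,0,0,0],[-1,-0.12,0,0,0],[-1,-0.125,0,0,0],[-1,-0.125,0,0,0]]'
python3 -c "
from h import *
delta(.5582,-.1700,.17,-43.75)"
```

```text
time_s: 20.75
position: [0.5218, 0.2176, 0.0466]
tool_rot: [[0.001, -0.445, 0.896], [0.0, 0.896, 0.445], [-1.0, -0.001, 0.001]]
ft_force: [-0.9, -0.5, 5.7]
grip_width: 0.029
time_s: 21.55
position: [0.5215, 0.2177, 0.1714]
tool_rot: [[0.001, -0.445, 0.896], [0.0, 0.896, 0.445], [-1.0, -0.0, 0.001]]
ft_force: [0.1, 0.4, -0.2]
grip_width: 0.0294
t 21.55 pos [0.5215 0.2177 0.1714] jaw 26.4 tilt 0.06 w 0.0294 F [ 0.1  0.4 -0.2] q [ 11.  27.  79.   0.  74. -16.]
shift [ 0.0013 -0.3636 -0.1395] yaw 1.2245
```

```bash
python3 -m jog '[[-1,0,-0.007,-0.003,0.025],[-1,0,-0.022,-0.008,0.073],[-1,0,-0.044,-0.017,0.147],[-1,0,-0.065,-0.025,0.22],[-1,0,-0.091,-0.035,0.306],[-1,0,-0.116,-0.045,0.392],[-1,0,-0.142,-0.054,0.478],[-1,0,-0.167,-0.064,0.563],[-1,0,-0.196,-0.075,0.661],[-1,0,-0.222,-0.085,0.747],[-1,0,-0.247,-0.095,0.833],[-1,0,-0.273,-0.105,0.918],[-1,0,-0.298,-0.114,1.004],[-1,0,-0.32,-0.123,1.078],[-1,0,-0.342,-0.131,1.151],[-1,0,-0.356,-0.137,1.2],[-1,0,-0.3636,-0.1395,1.2245],[-1,0,-0.3636,-0.1395,1.2245],[-1,0,-0.3636,-0.1395,1.2245]]'
python3 -m jog '[[-1,0.015,0,0,0],[-1,0.04,0,0,0],[-1,0.065,0,0,0],[-1,0.09,0,0,0],[-1,0.105,0,0,0],[-1,0.11,0,0,0],[-1,0.11,0,0,0]]'
python3 - <<'E'
from h import *
b=env.get_image("scene")
cv2.imwrite("pics/d9.png",cv2.resize(b[230:390,110:370],None,fx=3,fy=3)[:,:,::-1])
delta(.5582,-.17,.044,-43.75); print((np.array(proj("scene",(.5582,-.17,.024)))-(110,230))*3)
E
```

```text
time_s: 23.45
position: [0.558, -0.1695, 0.1707]
tool_rot: [[-0.0, 0.691, 0.723], [0.0, 0.723, -0.691], [-1.0, 0.0, -0.001]]
ft_force: [-0.2, -0.0, 0.6]
grip_width: 0.0289
time_s: 24.15
position: [0.5582, -0.1693, 0.0607]
tool_rot: [[-0.001, 0.691, 0.723], [0.0, 0.723, -0.691], [-1.0, -0.0, -0.001]]
ft_force: [-0.3, -1.0, -0.1]
grip_width: 0.029
t 24.2 pos [ 0.5585 -0.1697  0.0614] jaw -43.7 tilt 0.04 w 0.0291 F [ 0.1 -0.3 -0.7] q [-29.  36.  83.   0.  61.  15.]
shift [ 0.0174 -0.0004  0.    ] yaw 0.0008
[485.14620816 302.93395315]
```

View pics/d9.png

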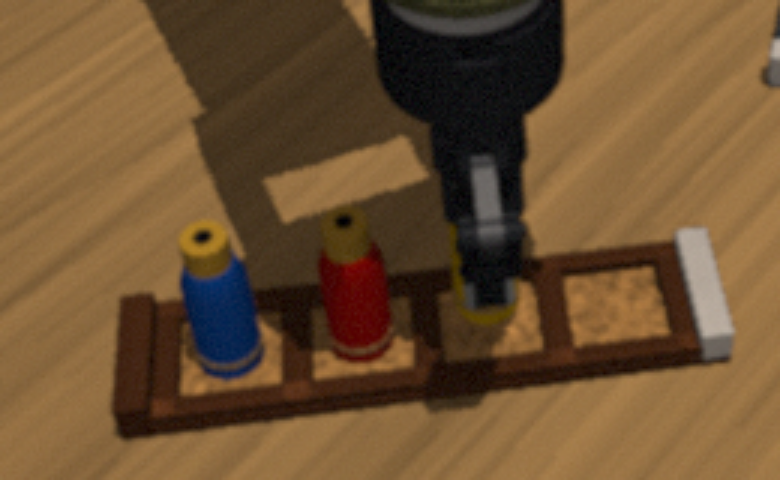

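The yellow foot is at about (486,306) against a predicted (485,303). I'll lower and release.

```bash
python3 -m jog '[[-1,0.006,0,0,0],[-1,0.012,0,0,0],[-1,0.017,0,0,0],[-1,0.017,0,0,0],[-1,0.017,0,0,0],[-0.2,0.017,0,0,0],[0,0.017,0,0,0],[0.7,0.017,0,0,0],[0.7,0.017,0,0,0],[0.7,0.017,0,0,0],[0.7,0.0,0,0,0],[0.7,-0.03,0,0,0],[0.7,-0.07,0,0,0],[0.7,-0.1,0,0,0],[0.7,-0.11,0,0,0],[0.7,-0.11,0,0,0]]'
python3 - <<'E'
from h import *
b=env.get_image("scene")
cv2.imwrite("pics/d10.png",cv2.resize(b[230:390,110:370],None,fx=3,fy=3)[:,:,::-1])
delta(.4997,.2730,.17,26.4); print((np.array(proj("scene",(.5582,-.17,.092)))-(110,230))*3)
E
```

```text
time_s: 25.8
position: [0.5585, -0.1702, 0.1718]
tool_rot: [[0.002, 0.692, 0.722], [-0.001, 0.722, -0.692], [-1.0, 0.001, 0.002]]
ft_force: [-0.5, 0.3, -1.7]
grip_width: 0.0725
t 25.85 pos [ 0.558  -0.1699  0.1703] jaw -43.8 tilt 0.03 w 0.0721 F [ 0.2 -0.4 -0.5] q [-29.  29.  76.  -0.  76.  15.]
shift [ 0.0004  0.2796 -0.3484] yaw -1.2245
[478.18278929 205.42720111]
```

View pics/d10.png

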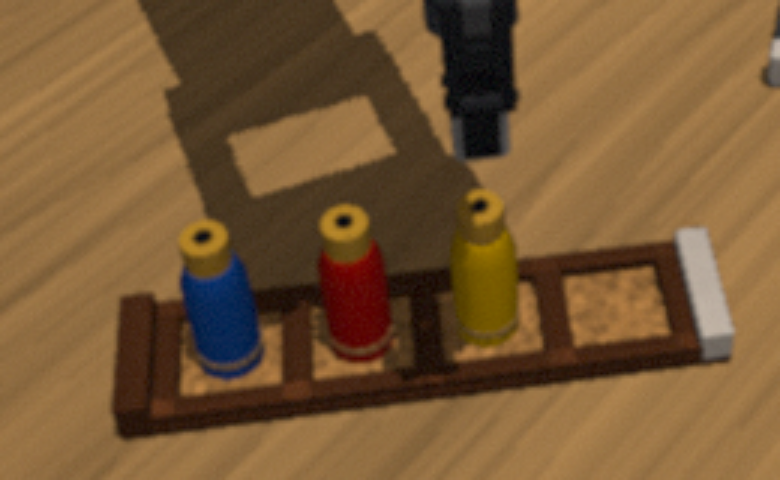

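Yellow is seated, with its bore at (479,206) against a predicted (478,205). Green is next.

```bash
python3 -m jog '[[0.7,0,0.008,-0.01,-0.037],[0.7,0,0.022,-0.028,-0.098],[0.7,0,0.039,-0.049,-0.171],[0.7,0,0.059,-0.073,-0.257],[0.7,0,0.078,-0.098,-0.343],[0.7,0,0.098,-0.122,-0.429],[0.7,0,0.12,-0.15,-0.526],[0.7,0,0.14,-0.174,-0.612],[0.7,0,0.159,-0.199,-0.698],[0.7,0,0.182,-0.226,-0.796],[0.7,0,0.201,-0.251,-0.882],[0.7,0,0.221,-0.275,-0.967],[0.7,0,0.24,-0.3,-1.053],[0.7,0,0.257,-0.321,-1.126],[0.7,0,0.271,-0.338,-1.188],[0.7,0,0.2796,-0.3484,-1.2245],[0.7,0,0.2796,-0.3484,-1.2245],[0.7,0,0.2796,-0.3484,-1.2245]]'
python3 - <<'E'
from h import *
b=env.get_image("scene")
cv2.imwrite("pics/d11.png",cv2.resize(b[70:270,330:480],None,fx=3,fy=3)[:,:,::-1])
delta(.4997,.2730,.045,26.4)
E
```

```text
time_s: 27.65
position: [0.4996, 0.2724, 0.1702]
tool_rot: [[-0.001, -0.444, 0.896], [-0.001, 0.896, 0.444], [-1.0, -0.0, -0.001]]
ft_force: [-0.6, -0.4, -0.3]
grip_width: 0.0727
t 27.7 pos [0.4999 0.2721 0.1704] jaw 26.3 tilt 0.06 w 0.0726 F [ 0.2 -0.3 -1. ] q [ 17.  27.  78.  -0.  75. -10.]
shift [0.1254 0.0009 0.0004] yaw -0.0012
```

View pics/d11.png

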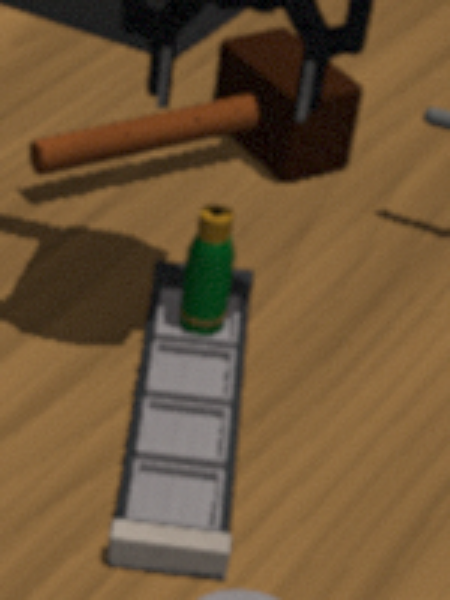

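Only green is left, upright and clear of the mallet. I'll descend, grip and lift.

```bash
python3 -m jog '[[0.7,0.015,0,0,0],[0.7,0.04,0,0,0],[0.7,0.065,0,0,0],[0.7,0.085,0,0,0],[0.7,0.105,0,0,0],[0.7,0.12,0,0,0],[0.7,0.125,0,0,0],[0.7,0.125,0,0,0],[-0.3,0.125,0,0,0],[-0.6,0.125,0,0,0],[-1,0.125,0,0,0],[-1,0.125,0,0,0],[-1,0.125,0,0,0],[-1,0.125,0,0,0],[-1,0.125,0,0,0]]' 40
python3 -m jog '[[-1,-0.01,0,0,0],[-1,-0.03,0,0,0],[-1,-0.055,0,0,0],[-1,-0.08,0,0,0],[-1,-0.105,0,0,0],[-1,-0.12,0,0,0],[-1,-0.125,0,0,0],[-1,-0.125,0,0,0]]'
python3 -c "
from h import *
delta(.5997,-.1266,.17,-43.75)"
```

```text
time_s: 29.2
position: [0.5002, 0.2729, 0.0466]
tool_rot: [[0.001, -0.445, 0.896], [0.0, 0.896, 0.445], [-1.0, -0.0, 0.001]]
ft_force: [-1.0, -0.5, 6.3]
grip_width: 0.0292
time_s: 30.0
position: [0.4999, 0.2729, 0.1713]
tool_rot: [[0.001, -0.445, 0.896], [0.0, 0.896, 0.445], [-1.0, -0.0, 0.001]]
ft_force: [-0.4, -0.6, 0.4]
grip_width: 0.029
t 30.0 pos [0.4999 0.2729 0.1713] jaw 26.4 tilt 0.06 w 0.029 F [-0.4 -0.6  0.4] q [ 17.  27.  78.   0.  75. -10.]
shift [ 0.0013 -0.4022 -0.0883] yaw 1.2244
```

```bash
python3 -m jog '[[-1,0,-0.008,-0.002,0.025],[-1,0,-0.024,-0.005,0.073],[-1,0,-0.048,-0.011,0.147],[-1,0,-0.072,-0.016,0.22],[-1,0,-0.101,-0.022,0.306],[-1,0,-0.129,-0.028,0.392],[-1,0,-0.157,-0.034,0.478],[-1,0,-0.185,-0.041,0.563],[-1,0,-0.217,-0.048,0.661],[-1,0,-0.245,-0.054,0.747],[-1,0,-0.273,-0.06,0.833],[-1,0,-0.302,-0.066,0.918],[-1,0,-0.33,-0.072,1.004],[-1,0,-0.354,-0.078,1.078],[-1,0,-0.378,-0.083,1.151],[-1,0,-0.394,-0.0865,1.2],[-1,0,-0.4022,-0.0883,1.2244],[-1,0,-0.4022,-0.0883,1.2244],[-1,0,-0.4022,-0.0883,1.2244]]'
python3 -m jog '[[-1,0.015,0,0,0],[-1,0.04,0,0,0],[-1,0.065,0,0,0],[-1,0.09,0,0,0],[-1,0.105,0,0,0],[-1,0.11,0,0,0],[-1,0.11,0,0,0]]'
python3 - <<'E'
from h import *
b=env.get_image("scene")
cv2.imwrite("pics/d12.png",cv2.resize(b[230:390,110:370],None,fx=3,fy=3)[:,:,::-1])
delta(.5997,-.1266,.044,-43.75); print((np.array(proj("scene",(.5997,-.1266,.024)))-(110,230))*3)
E
```

```text
time_s: 31.9
position: [0.5994, -0.1261, 0.1707]
tool_rot: [[-0.0, 0.691, 0.723], [0.0, 0.723, -0.691], [-1.0, -0.0, -0.001]]
ft_force: [0.3, -0.2, -0.6]
grip_width: 0.0288
time_s: 32.6
position: [0.5995, -0.1259, 0.0607]
tool_rot: [[-0.001, 0.691, 0.723], [0.0, 0.723, -0.691], [-1.0, -0.0, -0.001]]
ft_force: [-1.0, -0.0, -0.8]
grip_width: 0.0288
t 32.65 pos [ 0.5999 -0.1262  0.0614] jaw -43.7 tilt 0.04 w 0.0288 F [ 0.9  0.2 -0.3] q [-23.  38.  78.   0.  64.  21.]
shift [ 0.0174 -0.0004  0.0001] yaw 0.0009
[612.20445531 287.33875981]
```

View pics/d12.png

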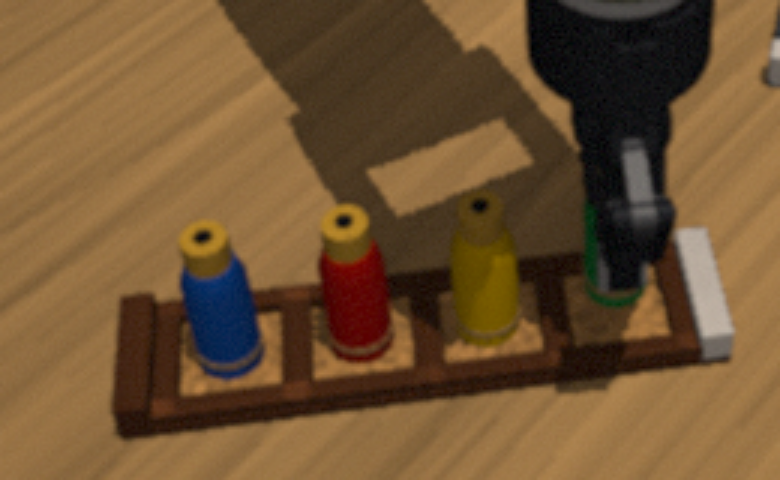

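The green foot is at about (613,291) against a predicted (612,287). I'll lower and release, then move up and back towards the base so the top camera can see the rack.

```bash
python3 -m jog '[[-1,0.006,0,0,0],[-1,0.012,0,0,0],[-1,0.017,0,0,0],[-1,0.017,0,0,0],[-1,0.017,0,0,0],[-0.2,0.017,0,0,0],[0,0.017,0,0,0],[0.7,0.017,0,0,0],[0.7,0.017,0,0,0],[0.7,0.017,0,0,0],[0.7,0.0,0,0,0],[0.7,-0.03,0,0,0],[0.7,-0.07,0,0,0],[0.7,-0.1,0,0,0],[0.7,-0.13,0,0,0],[0.7,-0.15,0,0,0]]'
python3 -c "
from h import *
delta(.42,.20,.2,-1)"
```

```text
time_s: 34.25
position: [0.5999, -0.1268, 0.2133]
tool_rot: [[0.003, 0.692, 0.722], [-0.001, 0.722, -0.692], [-1.0, 0.001, 0.003]]
ft_force: [0.5, 0.4, -1.1]
grip_width: 0.0725
t 34.25 pos [ 0.5999 -0.1268  0.2133] jaw -43.7 tilt 0.16 w 0.0725 F [ 0.5  0.4 -1.1] q [-23.  29.  67.  -0.  83.  21.]
shift [ 0.0125  0.1116 -0.356 ] yaw -0.7461
```

```bash
python3 -m jog '[[0.7,0,0.003,-0.01,0],[0.7,0,0.01,-0.03,0],[0.7,0,0.02,-0.06,-0.05],[0.7,0,0.03,-0.09,-0.1],[0.7,0,0.04,-0.12,-0.15],[0.7,0,0.05,-0.15,-0.2],[0.7,0,0.06,-0.18,-0.25],[0.7,0,0.07,-0.21,-0.3],[0.7,0,0.08,-0.24,-0.35],[0.7,0,0.09,-0.27,-0.4],[0.7,0,0.1,-0.3,-0.45],[0.7,0,0.11,-0.33,-0.5],[0.7,0,0.11,-0.35,-0.5],[0.7,0,0.11,-0.36,-0.5],[0.7,0,0.11,-0.36,-0.5],[0.7,0,0.11,-0.36,-0.5]]'
python3 - <<'E'
from h import *
s=env.get_image("scene");t=env.get_image("top")
a=cv2.resize(s[230:390,110:370],None,fx=3,fy=3)
cv2.imwrite("pics/f1.png",a[:,:,::-1]); cv2.imwrite("pics/f2.png",cv2.resize(t[190:350,330:500],None,fx=3.5,fy=3.5)[:,:,::-1])
for n,x,y in(("blue",.4756,-.2563),("red",.5174,-.213),("yellow",.5582,-.17),("green",.5997,-.1266)):
    print(n,((np.array(proj("scene",(x,y,.092)))-(110,230))*3).round(),((np.array(proj("top",(x,y,.092)))-(330,190))*3.5).round())
delta(.42,.2,.2,0)
E
```

```text
time_s: 35.85
position: [0.4159, 0.2013, 0.2105]
tool_rot: [[-0.0, 0.261, 0.965], [-0.0, 0.965, -0.261], [-1.0, -0.0, -0.0]]
ft_force: [0.1, 0.1, -0.7]
grip_width: 0.0727
blue [200. 237.] [475. 405.]
red [341. 222.] [377. 305.]
yellow [478. 205.] [281. 209.]
green [614. 190.] [187. 114.]
t 35.95 pos [0.4163 0.2011 0.2106] jaw -15.2 tilt 0.01 w 0.0724 F [-0.1 -0.4 -0. ] q [11. 15. 91. -0. 74. 26.]
shift [ 0.0106 -0.0001  0.0039] yaw -0.2648
```

View pics/f1.png

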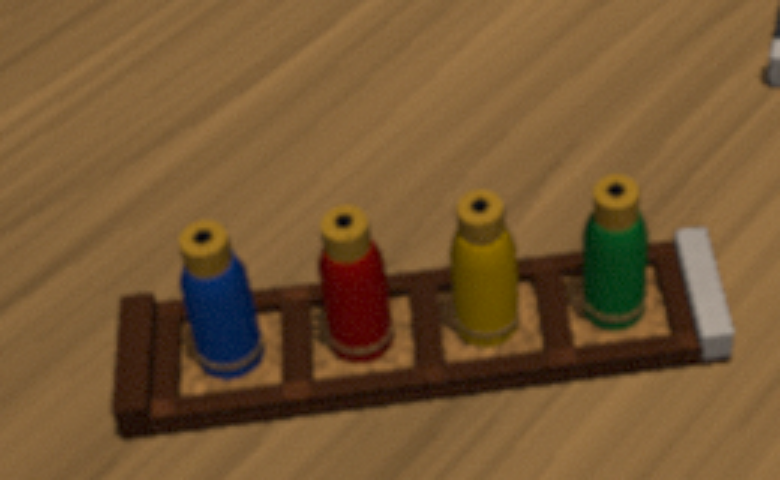

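View pics/f2.png

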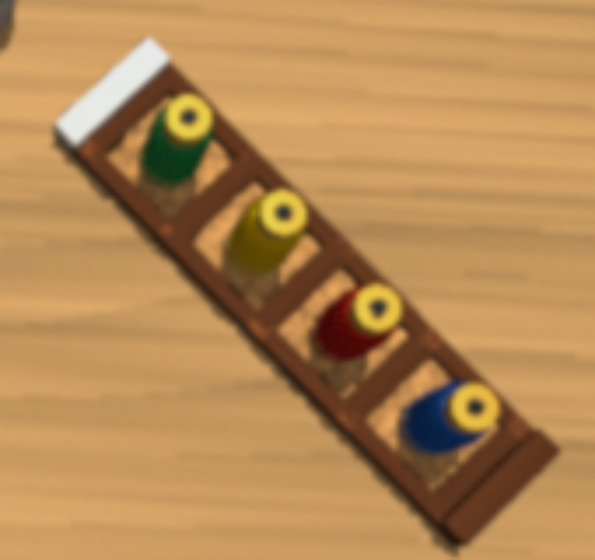

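All four stand upright. Their bores are at (188,117), (284,213), (378,308) and (475,408) in the top crop, within about 4 zoomed pixels (roughly 2 mm) of prediction. From the white end the order is green, yellow, red, blue. I'll hand in.

```bash
python3 -c "
from rig import env
print(env.close_job())"
```

```text
the job is handed in; nothing more can be done
None
```

All four handles are standing in the fitting rack in reverse order, and I handed the job in at about 36 s of the 93 s allowed. From the white end they are green, yellow, red, blue; on the drying rack they were blue, red, yellow, green from its white end.

- **Placement:** the last pictures from both cameras show every handle upright, with its ferrule within about 2 mm of where it should be over its recess centre.
- **Stillness:** I did not measure it separately. Blue, red and yellow, seen in several scene pictures after release, stayed at the same pixels; green was only seen once after release.
- **Arm:** it stopped well clear of both racks, touching nothing.
- **Forces:** about 6 N showed at the wrist each time the fingers closed on a handle, far below the limits. No other reading I took was above about 2 N.
- **Failed checks:** none failed or disagreed, and `close_job` gives no verdict.

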